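# Slide a dish under the imaging head until it drops into its pocket, then bar the lane

### The job

Load the small white dish into the imaging reader: set it down flat in the lane in front of the overhanging head and let go, then slide it slowly along the lane under the head until you feel it drop into the hidden shallow pocket, without shoving the spring-backed stage plate out of place. Then lay the yellow gate bar flat in its slot across the lane; do not strike the reader, and leave the bottle, the beaker and the vial where they stand.

Things in the scene. Friction and masses are not known exactly. Their poses are not given: they have to be found in the camera images.
- reader: White and grey imaging reader, fixed, 325 (x) x 130 (y) x 163 mm high (z). Origin: middle under its foot; +x runs along the lane from its open end to under the head; lane centre line y = 0. Lane floor: flat top of a black stage plate, z = 18 mm, x = -144 (+-8) to 104 mm (column). In words below, x, y, z are in this frame.
- lane_start (a point): On the lane floor, centre line, x = -65 mm, axes as the reader: room to set the dish down. Aluminium guide rails, 10 mm thick, stand 8 mm above the lane floor on both sides. The lane is 68 mm wide from x = -150 to -30 mm, narrows to 59.6 mm at x = 5 mm and stays so under the head.
- visor (a point): Middle of the front lower edge of the black visor under the overhanging head: x = 8, z = 78 mm, 60 mm above the lane floor. Visor 5 mm thick, 112 mm wide; the head's front face stands 16 mm behind its edge (x = 24 mm), up to z = 163 mm; side panels close it at y = +-51 mm. Only a gripper leaning back to the lane's open end, tip leading, reaches under it to push the dish home.
- slot (a point): Centre of the gate slot's floor, x = -100, z = 18 mm, axes as the reader. The slot crosses the lane along y where the rails are interrupted: 24 mm wide (x), 106 mm long (y) between two end stops that rise 8 mm, as the rails do.
- stage (a joint): Push-back of the stage plate along +x against its spring, m; 0 = rest. Holds to 10 N, then yields 1 mm per 2 N, to 12 mm; springs back. Its pocket, under the head: round, 61 mm wide, 5 mm deep, at y = 0 and an unknown x of 40 to 56 mm, new in each run. The sliding dish rubs with under 1 N; once dropped in, it bears on the rim and stops. Pushed past the pocket it is lost.
- dish: Small white closed petri dish, a plain flat disc 57 mm in diameter and 14 mm high, about 50 g, lying flat on the worktop at the start. Origin: centre of its underside, z up. Seated in the pocket, its underside is at reader z = 13 mm and 9 mm of it stand above the lane floor.
- gate_bar: Yellow flat gate bar, 18 (x) x 96 (y, its length) x 10 mm (z), about 70 g, lying flat on the worktop at the start. Origin: centre of its underside. Its ends are alike. In its slot its length runs along the reader's y, its underside is at reader z = 18 mm and its centre at reader x = -100 mm, with play of 3 mm along x and 5 mm along y.
- brown_bottle: Bystander: brown bottle with blue cap, 49 mm in diameter, 111 mm high, standing beside the head. Origin: centre of its underside.
- beaker: Bystander: clear plastic beaker, 62 mm in diameter, 70 mm high, standing beside the lane. Origin: centre of its underside.
- vial: Bystander: small vial with blue cap, 22 mm in diameter, 54 mm high, standing beside the reader. Origin: centre of its underside.
Things that resemble listed ones, but are neither listed nor needed, are in the scene too. There is more than one size of the gate_bar; the one meant has the size given above.

How it is judged:
By the outcome, as a careful person would: the job done as asked, in the order asked, and still so for the second after the job is handed in, with the robot touching nothing.
It also fails if it takes over 67 s, if anything falls off the work surface, if the arm or the gripper's body presses on something with over 40 N, if the wrist force passes 120 N, or if a joint passes its speed limit or range.

### The arm

A 6-joint arm with a two-finger parallel gripper is mounted at the origin on a cart in front of the work surface, level with it; the furniture and walls round the work are solid. World frame = base frame: x ahead of the robot, y to its left, z up, the work surface at z = 0. Lengths are in m, angles in rad, forces in N, time in s.
With the tool pointing down it reaches from about 0.35 to 0.725 m from the base axis. Payload 4.3 kg.
Tool frame: the origin (TCP) lies at the very end of the fingers, on their centre line; the grasp point (between the pads) lies 19 mm behind it (hold_point_z is the distance from the TCP to the grasp point, in m); z points along the fingers, y is the direction in which the jaws open and shut (so a half turn about z gives the same grasp; the last joint's range is limited). The gripper opens to 85 mm and grips with 20 to 120 N. Pads are 22 mm wide; open, the fingers measure 114 mm over their backs; the gripper's body (76 mm by 85 mm) begins 54 mm behind the grasp point. The pads swing forward as they close: fully open they stand 13 mm farther back than shut.
Start: joints at [-1.414, 0.377, 0.081, 1.274, 0, 1.46], TCP at [0.152, -0.555, 0.231] pointing down, gripper open.
Joint ranges: [-2.72, 2.72], [-0.84, 1.66], [-1.02, 1.22], [-1.77, 2.12], [-1.37, 1.28], [-3.14, 3.14]. Speed limits (rad/s): [2.57, 2.57, 3.14, 3.14, 3.14, 3.14].

### API

Orientations are given as a unit quaternion [x, y, z, w].
In Python, from bench import sense, snapshot, camera_model, close_job, hold_point_z gives the robot as it stands. The module is installed in compiled form; this text tells all that it offers.
- The arm moves only by the tool apply_moves, never from a script. Its argument "motion" is a list of rows, each a list of 3 entries, a list of its own where there are three numbers: the shift along the tool's x, y, z in mm, then the turn, a rotation vector about the tool's x, y, z in rad, then the gripper command: -1 is fully open, 1 is shut, values between are in proportion. A call has 1 to 12 rows; each row shifts and turns the commanded pose from where the row before left it, along the tool's axes as they then stand; what a row does not reach is not made up. A row lasts 1/12 s, in which the tool goes at most 41.7 mm and 7.16 degrees, less where a joint would pass 70% of its speed; a pose out of reach is approached as far as the arm can. A call is refused whole if a number of a shift passes 41.7 or a number of a turn 0.125, either way. A call with a gripper value outside its range is refused whole. The fingers move at their own pace and stop on an object; "squeeze" is the grip in N (left out, the last holds). Time passes only in rows, so rows that do not move let the fingers close. It gives the time, the measured TCP pose, the force and the opening at its end, in the units of the state.
- sense(): the state, without advancing time (a new reading comes with each control period).
- snapshot(name): name is "side" or "top"; returns the picture (420x560x3 uint8, blue, green, red); there is no depth.
- camera_model(name): a dict with "fovy" (degrees; the focal length in pixels is half the picture's height over the tangent of half this angle, whatever the lens; pixels are square), "cx", "cy" (the principal point, pixels), "dist" ([k1, k2, p1, p2, k3] as OpenCV has them; the pictures are not rectified), "extrinsics" (4x4, takes a point from world to camera coordinates). Camera axes: x right, y up, looking along -z (the intrinsics and any distortion apply to the point x, -y, -z); pixel columns grow to the right and rows downward; lengths in m; the calibration is good to about 2 mm. A picture is of the moment at which its call begins. camera_model takes no time and is no camera call.
- close_job(): hands the job in, once; it reports no verdict.
The state is a dict: "clock": time; "joint_positions": joint angles; "qvel": joint speeds; "joint_torque": joint torques, N m; "eef_pos": TCP position; "orientation": TCP orientation; "ft_force": force on the tool from outside, world axes, zero at the start; "ft_torque": the same for the moment, N m; "finger_gap": finger opening in m.
Only numpy, scipy, OpenCV 4.12 (cv2) and the standard library are available. Lean on these libraries where they do the work, as an engineer would, in place of code of your own. Each camera call takes 0.05 s, during which the arm holds its last target. There are 200 camera calls.

## Working session

There is one attempt and no reset: what is moved stays moved. The work goes in short steps, Python scripts to look and compute and a tool call to move; the robot and the scene stay as the last step left them, time stands still between calls to the robot, and variables do not carry over. Pictures are saved under pics/ and viewed, about 8 in all and at most 12, crops included, and the job is handed in when it is done.

Besides the shell and the picture viewer there is one more tool, called after "Emit:" as a command line: name --argument value ..., lists and objects as JSON in quotes. apply_moves: Moves the arm, as the interface text tells. Its arguments: {"type":"object","properties":{"motion":{"type":"array"},"squeeze":{"type":"number"}},"required":["motion"]}

```bash
mkdir -p pics; cat > h.py <<'E'
import numpy as np, cv2
from bench import sense, snapshot, camera_model, close_job, hold_point_z
from scipy.spatial.transform import Rotation as R
def K(c):
    f=210/np.tan(np.radians(c['fovy'])/2); return np.array([[f,0,c['cx']],[0,f,c['cy']],[0,0,1.]]),np.array(c['dist'],float)
F=np.diag([1,-1,-1.])
def proj(name,P):
    c=camera_model(name);k,d=K(c);E=np.array(c['extrinsics']);P=np.atleast_2d(P)
    pc=(P@E[:3,:3].T+E[:3,3])@F
    return cv2.projectPoints(pc.reshape(-1,1,3),np.zeros(3),np.zeros(3),k,d)[0].reshape(-1,2)
def unproj(name,uv,z):
    c=camera_model(name);k,d=K(c);E=np.array(c['extrinsics']);uv=np.array(uv,float).reshape(-1,1,2)
    n=cv2.undistortPoints(uv,k,d).reshape(-1,2); r=np.c_[n,np.ones(len(n))]@F@E[:3,:3]
    o=-E[:3,:3].T@E[:3,3]; return o+r*((z-o[2])/r[:,2])[:,None]
E
python3 - <<'E'
from h import *
for n in('top','side'):
    im=snapshot(n);cv2.imwrite(f'pics/{n}0.png',im)
    c=camera_model(n);E=np.array(c['extrinsics']);print(n,c['fovy'],c['cx'],c['cy'],c['dist'],-E[:3,:3].T@E[:3,3])
print(sense(),hold_point_z)
E
```

```text
top 54.147559928377476 279.8387316465382 216.999828792732 [-0.05294822  0.          0.          0.          0.        ] [ 0.49863085 -0.2246793   1.46662869]
side 49.684648346322746 283.17325819091116 207.22714391235797 [-0.04961899  0.          0.          0.          0.        ] [-0.38370318 -0.14813565  1.71587927]
{'clock': 0.1, 'joint_positions': array([-1.41433165e+00,  3.77988259e-01,  7.97747730e-02,  1.27441213e+00,
        2.76048069e-05,  1.46054735e+00]), 'qvel': array([ 1.00194552e-03,  6.77403120e-04,  4.44927349e-03, -3.76762150e-04,
        1.70587241e-03,  4.63968486e-05]), 'joint_torque': array([ 7.51344032e-04, -4.64695930e+01,  2.70581603e+01,  1.20663652e-02,
       -1.23621353e-04, -5.20500848e-06]), 'eef_pos': array([ 0.15149913, -0.55407517,  0.23046123]), 'orientation': array([ 9.91120736e-01,  1.32961836e-01, -7.33485025e-06, -9.14718228e-04]), 'ft_force': array([ 0.63463533,  0.53177376, -0.52396675]), 'ft_torque': array([ 0.00518418, -0.02557323, -0.01244801]), 'finger_gap': 0.08535007942549225} 0.0187
```

View pics/top0.png

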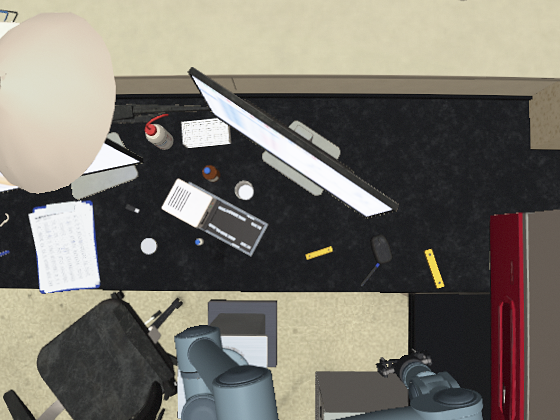

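View pics/side0.png

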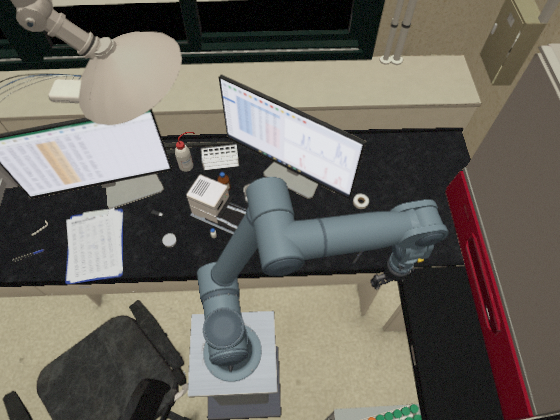

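The top view shows the reader at about (215,217) and a white disc at (149,246). There are two yellow bars, at (319,253) and (433,268). The bottle is at (210,173), the beaker at (244,190) and the vial at (199,242). Next I'll measure sizes and view an enlarged crop.

```bash
python3 - <<'E'
from h import *
im=cv2.imread('pics/top0.png')
hsv=cv2.cvtColor(im,cv2.COLOR_BGR2HSV)
def comps(m,z,box):
    x0,y0,x1,y1=box; mm=np.zeros_like(m);mm[y0:y1,x0:x1]=m[y0:y1,x0:x1]
    for c in cv2.findContours(mm,cv2.RETR_EXTERNAL,cv2.CHAIN_APPROX_NONE)[0]:
        if cv2.contourArea(c)<30: continue
        W=unproj('top',c.reshape(-1,2),z)[:,:2]*1000
        (cx,cy),(w,h),a=cv2.minAreaRect(W.astype(np.float32)); print(cv2.boundingRect(c),'c',round(cx,1),round(cy,1),'size+px',round(w+2.5,1),round(h+2.5,1),'ang',round(a,1),cv2.boxPoints(((cx,cy),(w,h),a)).round().tolist())
y=cv2.inRange(hsv,(20,110,110),(35,255,255)); print('yellow');comps(y,.01,(280,230,470,300))
w=cv2.inRange(hsv,(0,0,140),(180,70,255)); print('dish');comps(w,.014,(135,230,165,262))
b=cv2.inRange(hsv,(95,90,50),(125,255,255)); print('vial');comps(b,.054,(190,230,210,255))
crop=im[160:275,125:285];cv2.imwrite('pics/c1.png',cv2.resize(crop,None,fx=5,fy=5,interpolation=cv2.INTER_CUBIC))
E
```

```text
yellow
(425, 249, 20, 39) c 393.2 -749.6 size+px 142.9 31.9 ang 18.3 [[322.0, -758.0], [331.0, -786.0], [464.0, -742.0], [455.0, -714.0]]
(305, 246, 28, 14) c 447.3 -341.5 size+px 22.6 100.9 ang 18.6 [[422.0, -298.0], [453.0, -391.0], [472.0, -385.0], [441.0, -292.0]]
dish
(141, 238, 16, 16) c 468.6 264.5 size+px 55.9 57.0 ang 0.4 [[442.0, 292.0], [442.0, 237.0], [495.0, 237.0], [495.0, 292.0]]
vial
```

View pics/c1.png

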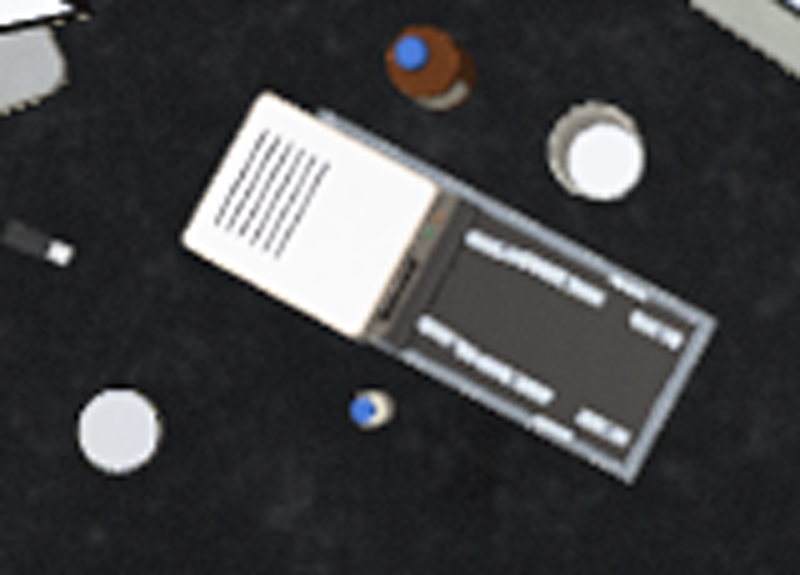

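The crop confirms the dish: a plain white disc 57 mm wide at crop (119,430). The white disc at (605,160) is the inside of the beaker. The gate bar is the one at (319,253), measuring about 100x22 mm with pixel blur, against a true 96x18. The bar at (433,268) is about 143x32, so it isn't the one. Next is fitting the reader pose.

```bash
python3 - <<'E'
from h import *
from scipy.optimize import least_squares
c2p=lambda p:(np.array(p,float)+.5)/5-.5+np.array([125,160])
# local pts (mm) and crop px
L=np.array([[-162.5,-65,14],[-162.5,65,14],[-100,57,26],[-100,-57,26],[162.5,51,163],[162.5,-51,163]])
# assume +y local left of +x
C=c2p([[632,480],[715,318],[630,287],[553,428],[265,92],[185,240]])
L[:,1]*=1
def T(p,L):
    c,s=np.cos(p[2]),np.sin(p[2]);return np.c_[p[0]+(c*L[:,0]-s*L[:,1])/1000,p[1]+(s*L[:,0]+c*L[:,1])/1000,L[:,2]/1000]
best=None
for flip in(1,-1):
    LL=L*[1,flip,1]
    r=least_squares(lambda p:(proj('top',T(p,LL))-C).ravel(),[.55,.05,1.],loss='soft_l1')
    print(flip,r.x.round(4),np.degrees(r.x[2]),r.cost);print((proj('top',T(r.x,LL))-C).round(1).tolist())
    if best is None or r.cost<best.cost: best=r
p=best.x
im=cv2.resize(cv2.imread('pics/top0.png')[160:275,125:285],None,fx=5,fy=5,interpolation=cv2.INTER_CUBIC)
def box(pts,col):
    q=((proj('top',T(p,np.array(pts,float)))-[125,160]+.5)*5-.5).astype(int);cv2.polylines(im,[q.reshape(-1,1,2)],True,col,1)
box([[-112,-53,18],[-88,-53,18],[-88,53,18],[-112,53,18]],(0,255,255))
for s in(1,-1): box([[-150,34*s,26],[-30,34*s,26],[5,29.8*s,26],[5,40*s,26],[-30,44*s,26],[-150,44*s,26]],(0,0,255))
box([[-162.5,-65,0],[162.5,-65,0],[162.5,65,0],[-162.5,65,0]],(0,255,0))
box([[24,-51,163],[162.5,-51,163],[162.5,51,163],[24,51,163]],(255,0,0))
box([[8,-56,78],[8,56,78]],(255,0,255))
cv2.imwrite('pics/c2.png',im);np.save('p.npy',p)
for n,l in(('bottle',c2p([[430,85]])),('vial',c2p([[375,408]]))): print(n,unproj('top',l,.05))
print(T(p,np.array([[-65,0,18],[-100,0,18],[8,0,78]],float)))
E
```

```text
1 [0.5785 0.0105 1.785 ] 102.27456296427955 212.7230067939903
[[9.6, -68.1], [0.6, 0.0], [-0.5, 7.6], [8.3, -52.2], [-11.8, 60.6], [-1.9, -0.2]]
-1 [0.5675 0.0113 1.0845] 62.13984350042794 4.104921918087948
[[-0.0, 0.3], [0.7, 0.2], [0.9, -0.1], [0.9, 0.4], [-2.2, 0.1], [-1.4, -1.6]]
bottle [[0.71021844 0.03802419 0.05      ]]
vial [[0.48525689 0.07338957 0.05      ]]
[[ 0.53708258 -0.04620715  0.018     ]
 [ 0.52072655 -0.07715033  0.018     ]
 [ 0.57119658  0.01833148  0.078     ]]
```

View pics/c2.png

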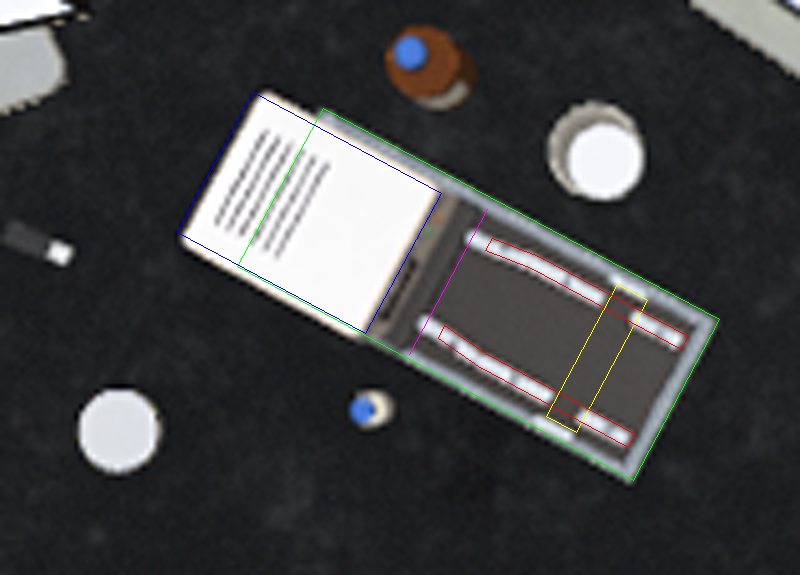

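The fitted overlay matches the foot, rails and slot to within about 1 px. Yaw is about 62° and the lane opens to the lower right. I'll refine it with the bright rail segments and the end stops.

```bash
python3 - <<'E'
from h import *
from scipy.optimize import least_squares
im=cv2.imread('pics/top0.png');g=cv2.cvtColor(im,cv2.COLOR_BGR2GRAY)
u=cv2.resize(g[160:275,125:285],None,fx=5,fy=5,interpolation=cv2.INTER_CUBIC)
m=(u>175).astype(np.uint8)
n,l,st,ce=cv2.connectedComponentsWithStats(m)
for i in range(1,n):
    if st[i,4]>150 and st[i,0]>400 and st[i,1]>200: print(st[i],ce[i].round(1))
def T(p,L):
    c,s=np.cos(p[2]),np.sin(p[2]);return np.c_[p[0]+(c*L[:,0]-s*L[:,1])/1000,p[1]+(s*L[:,0]+c*L[:,1])/1000,L[:,2]/1000]
c2p=lambda p:(np.array(p,float)+.5)/5-.5+np.array([125,160])
L=np.array([[-162.5,65,15],[-162.5,-65,15],[162.5,-65,15],[-100,-57,26],[-100,57,26],[-131,-39,26],[-131,39,26]],float)
C=c2p([[632,480],[715,318],[323,110],[630,287],[553,428],[657,328],[604,427]])
r=least_squares(lambda p:(proj('top',T(p,L))-C).ravel(),[.56,.01,1.08],loss='soft_l1');print(r.x,np.degrees(r.x[2]),(r.fun.reshape(-1,2)).round(2).tolist());np.save('p.npy',r.x)
print(T(r.x,np.array([[-65,0,18],[-100,0,18],[8,0,78]],float)))
def inv(w,p=r.x):
    c,s=np.cos(p[2]),np.sin(p[2]);d=(np.array(w)-p[:2])*1000;return [round(c*d[0]+s*d[1],1),round(-s*d[0]+c*d[1],1)]
print('dish',inv([.4686,.2645]),'bar',inv([.4473,-.3415]),'tcp',inv(sense()['eef_pos'][:2]),'vial',inv([.485,.073]),'bot',inv([.71,.038]))
E
cat >> h.py <<'E'
def T(p,L):
    L=np.atleast_2d(L);c,s=np.cos(p[2]),np.sin(p[2]);return np.c_[p[0]+(c*L[:,0]-s*L[:,1])/1000,p[1]+(s*L[:,0]+c*L[:,1])/1000,L[:,2]/1000]
def st():
    p=np.load('p.npy');s=sense();c,sn=np.cos(p[2]),np.sin(p[2])
    d=(s['eef_pos'][:2]-p[:2])*1000;M=R.from_quat(s['orientation']).as_matrix();Q=np.array([[c,sn,0],[-sn,c,0],[0,0,1]])
    print('t',round(s['clock'],2),'reader xyz',np.round([c*d[0]+sn*d[1],-sn*d[0]+c*d[1],s['eef_pos'][2]*1000],1),'gap',round(s['finger_gap']*1000,1),'F reader',(Q@s['ft_force']).round(1))
    print('tool axes (cols, reader)\n',(Q@M).round(3),'\nq',np.round(s['joint_positions'],2),'world',s['eef_pos'].round(4))
E
```

```text
[ 467  232  136   72 1800] [535.9 266.8]
[611 273  37  26 421] [628.7 285.8]
[632 312  49  36 609] [655.5 328.9]
[ 420  318   92   65 1239] [466.3 350.5]
[515 377  37  25 494] [532.4 389. ]
[578 411  29  22 376] [592.4 421.8]
[529 417  43  25 448] [551.5 428.5]
[608 428  20  16 205] [618.1 435.5]
[0.56746585 0.01342516 1.0885876 ] 62.37147532092632 [[-0.52, 0.17], [0.14, -0.0], [-1.65, -0.82], [0.24, -0.2], [0.38, 0.31], [0.21, 0.24], [0.38, 0.11]]
[[ 0.53732294 -0.04416307  0.018     ]
 [ 0.52109214 -0.07517212  0.018     ]
 [ 0.57117575  0.02051294  0.078     ]]
dish [np.float64(176.6), np.float64(204.0)] bar [np.float64(-370.2), np.float64(-58.1)] tcp [np.float64(-695.7), np.float64(105.4)] vial [np.float64(14.5), np.float64(100.7)] bot [np.float64(87.9), np.float64(-114.9)]
```

Emit:
apply_moves --motion '[[[0,0,0],[0,0,-0.12],-1],[[0,0,0],[0,0,-0.12],-1],[[0,0,0],[0,0,-0.12],-1],[[0,0,0],[0,0,-0.12],-1],[[0,0,0],[0,0,-0.12],-1],[[0,0,0],[0,0,-0.12],-1],[[0,0,0],[0,0,-0.12],-1],[[0,0,0],[0,0,-0.12],-1],[[0,0,0],[0,0,-0.12],-1],[[0,0,0],[0,0,-0.12],-1]]'

```text
clock: 0.93
eef_pos: [0.1515, -0.5543, 0.2307]
orientation: [0.741, 0.672, 0.0, -0.0]
ft_force: [-0.9, 0.4, -0.3]
finger_gap: 0.0853
```

Emit:
apply_moves --motion '[[[0,0,0],[0,0,-0.12],-1],[[0,0,0],[0,0,-0.12],-1],[[0,0,0],[0,0,-0.12],-1],[[0,0,0],[0,0,-0.12],-1],[[0,0,0],[0,0,-0.12],-1],[[0,0,0],[0,0,-0.12],-1],[[0,0,0],[0,0,-0.12],-1],[[0,0,0],[0,0,-0.12],-1],[[0,0,0],[0,0,-0.12],-1],[[0,0,0],[0,0,-0.12],-1],[[0,0,0],[0,0,0],-1]]'

```text
clock: 1.85
eef_pos: [0.1515, -0.5543, 0.2308]
orientation: [0.234, 0.972, 0.001, -0.0]
ft_force: [-0.4, 1.1, 0.2]
finger_gap: 0.0856
```

```bash
python3 -c "
from h import *
st()"
```

```text
t 1.85 reader xyz [-695.9  105.2  230.8] gap 85.6 F reader [0.8 0.9 0.2]
tool axes (cols, reader)
 [[-0.009  1.     0.001]
 [ 1.     0.009  0.001]
 [ 0.001  0.001 -1.   ]] 
q [-1.41  0.38  0.08  1.27  0.   -0.94] world [ 0.1515 -0.5543  0.2308]
```

Emit:
apply_moves --motion '[[[-8,38,0],[0,0,0],-1],[[-8,38,0],[0,0,0],-1],[[-8,38,0],[0,0,0],-1],[[-8,38,0],[0,0,0],-1],[[-8,38,0],[0,0,0],-1],[[-8,38,0],[0,0,0],-1],[[-8,38,0],[0,0,0],-1],[[-8,38,0],[0,0,0],-1],[[0,38,0],[0,0,0],-1],[[0,38,0],[0,0,0],-1],[[0,38,0],[0,0,0],-1],[[10,38,0],[0,0,0],-1]]'

```text
clock: 2.85
eef_pos: [0.4096, -0.1726, 0.2312]
orientation: [0.237, 0.972, -0.0, 0.001]
ft_force: [0.7, 0.2, 0.9]
finger_gap: 0.0856
```

Emit:
apply_moves --motion '[[[14,38,0],[0,0,0],-1],[[14,38,0],[0,0,0],-1],[[14,38,0],[0,0,0],-1],[[14,38,0],[0,0,0],-1],[[14,38,0],[0,0,0],-1],[[14,38,0],[0,0,0],-1],[[14,38,0],[0,0,0],-1],[[14,38,0],[0,0,0],-1],[[14,38,0],[0,0,0],-1],[[14,38,0],[0,0,0],-1],[[13,36,0],[0,0,0],-1],[[0,0,0],[0,0,0],-1]]'

```text
clock: 3.85
eef_pos: [0.4623, 0.2721, 0.2305]
orientation: [0.233, 0.972, 0.001, -0.0]
ft_force: [0.8, 0.1, 0.0]
finger_gap: 0.0854
```

```bash
python3 -c "
from h import *
st()"
```

```text
t 3.85 reader xyz [180.4 213.1 230.5] gap 85.4 F reader [ 0.4 -0.6  0. ]
tool axes (cols, reader)
 [[-0.011  1.     0.003]
 [ 1.     0.011  0.001]
 [ 0.001  0.003 -1.   ]] 
q [ 0.41  0.3  -0.04  1.24  0.    0.88] world [0.4623 0.2721 0.2305]
```

Emit:
apply_moves --motion '[[[-9,-4,30],[0,0,0],-1],[[0,0,40],[0,0,0],-1],[[0,0,40],[0,0,0],-1],[[0,0,40],[0,0,0],-1],[[0,0,30],[0,0,0],-1],[[0,0,0],[0,0,0],-1]]'

```text
clock: 4.35
eef_pos: [0.4627, 0.2556, 0.0449]
orientation: [0.237, 0.972, -0.004, -0.005]
ft_force: [-1.6, -0.6, -1.5]
finger_gap: 0.0855
```

```bash
python3 - <<'E'
from h import *
st()
im=snapshot('top');a=cv2.resize(im[205:290,105:205],None,fx=4,fy=4,interpolation=cv2.INTER_CUBIC)
im=snapshot('side');b=cv2.resize(im[190:275,120:220],None,fx=4,fy=4,interpolation=cv2.INTER_CUBIC)
cv2.imwrite('pics/d1.png',np.hstack([a,b]))
E
```

```text
t 4.35 reader xyz [166.  205.2  44.9] gap 85.5 F reader [-1.3  1.2 -1.5]
tool axes (cols, reader)
 [[-0.004  1.    -0.01 ]
 [ 1.     0.004  0.008]
 [ 0.008 -0.01  -1.   ]] 
q [ 0.38  0.43 -0.35  0.8  -0.    0.86] world [0.4627 0.2556 0.0449]
```

View pics/d1.png

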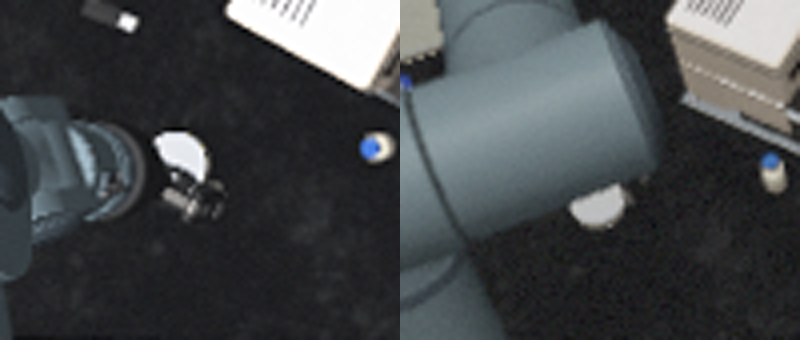

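The dish, at crop (180,155), lies between the fingers but the gripper is offset about 10 mm toward -x. I'll correct this before going down.

Emit:
apply_moves --motion '[[[-1,10,0],[0,0,0],-1],[[0,0,0],[0,0,0],-1],[[0,0,0],[0,0,0],-1]]'

```text
clock: 4.7
eef_pos: [0.4767, 0.2683, 0.0539]
orientation: [0.235, 0.972, 0.002, 0.002]
ft_force: [-0.0, -0.1, 0.0]
finger_gap: 0.0856
```

```bash
python3 -c "
from h import *
st()"
```

```text
t 4.7 reader xyz [183.7 198.7  53.9] gap 85.6 F reader [-0.1 -0.   0. ]
tool axes (cols, reader)
 [[-0.007  1.     0.004]
 [ 1.     0.007 -0.004]
 [-0.004  0.004 -1.   ]] 
q [ 0.4   0.44 -0.31  0.82 -0.    0.87] world [0.4767 0.2683 0.0539]
```

Emit:
apply_moves --motion '[[[5,-7,10],[0,0,0],-1],[[0,0,15],[0,0,0],-1],[[0,0,10],[0,0,0],-1],[[0,0,5],[0,0,0],-1],[[0,0,0],[0,0,0],-1],[[0,0,0],[0,0,0],-1],[[0,0,0],[0,0,0],-1],[[0,0,0],[0,0,0],-1]]'

```text
clock: 5.37
eef_pos: [0.467, 0.2632, 0.012]
orientation: [0.235, 0.972, 0.0, 0.001]
ft_force: [0.0, 0.2, -0.0]
finger_gap: 0.0855
```

```bash
python3 -c "
from h import *
st()"
```

```text
t 5.37 reader xyz [174.7 204.9  12. ] gap 85.5 F reader [ 0.2  0.1 -0. ]
tool axes (cols, reader)
 [[-0.007  1.     0.001]
 [ 1.     0.007 -0.001]
 [-0.001  0.001 -1.   ]] 
q [ 0.39  0.47 -0.39  0.71 -0.    0.87] world [0.467  0.2632 0.012 ]
```

Emit:
apply_moves --motion '[[[0,2,6],[0,0,0],-1],[[0,0,5],[0,0,0],-1],[[0,0,0],[0,0,0],1],[[0,0,0],[0,0,0],1],[[0,0,0],[0,0,0],1],[[0,0,0],[0,0,0],1],[[0,0,0],[0,0,0],1],[[0,0,0],[0,0,0],1],[[0,0,0],[0,0,0],1],[[0,0,0],[0,0,0],1]]' --squeeze 30

```text
clock: 6.2
eef_pos: [0.4669, 0.2646, 0.0004]
orientation: [0.235, 0.972, -0.0, -0.0]
ft_force: [-0.8, -0.5, 3.3]
finger_gap: 0.0546
```

```bash
python3 -c "
from h import *
st()"
```

```text
t 6.2 reader xyz [175.9 205.6   0.4] gap 54.6 F reader [-0.8  0.5  3.3]
tool axes (cols, reader)
 [[-0.007  1.    -0.   ]
 [ 1.     0.007  0.   ]
 [ 0.    -0.    -1.   ]] 
q [ 0.4   0.49 -0.4   0.69 -0.    0.87] world [4.669e-01 2.646e-01 4.000e-04]
```

Emit:
apply_moves --motion '[[[0,0,-5],[0,0,0],1],[[0,0,-10],[0,0,0],1],[[0,0,-15],[0,0,0],1],[[0,0,-20],[0,0,0],1],[[0,0,-20],[0,0,0],1],[[0,0,-10],[0,0,0],1],[[0,0,0],[0,0,0],1],[[0,0,0],[0,0,0],1],[[0,0,0],[0,0,0],1]]'

```text
clock: 6.95
eef_pos: [0.4665, 0.2644, 0.0794]
orientation: [0.235, 0.972, -0.0, -0.0]
ft_force: [-1.2, -0.4, -0.4]
finger_gap: 0.0543
```

```bash
python3 - <<'E'
from h import *
st()
im=snapshot('top');a=cv2.resize(im[205:290,105:205],None,fx=4,fy=4,interpolation=cv2.INTER_CUBIC)
im=snapshot('side');b=cv2.resize(im[190:275,120:220],None,fx=4,fy=4,interpolation=cv2.INTER_CUBIC)
cv2.imwrite('pics/d2.png',np.hstack([a,b]))
E
```

```text
t 6.95 reader xyz [175.6 205.8  79.4] gap 54.3 F reader [-0.9  0.8 -0.4]
tool axes (cols, reader)
 [[-0.007  1.    -0.001]
 [ 1.     0.007  0.001]
 [ 0.001 -0.001 -1.   ]] 
q [ 0.4   0.4  -0.3   0.87 -0.    0.87] world [0.4665 0.2644 0.0794]
```

View pics/d2.png

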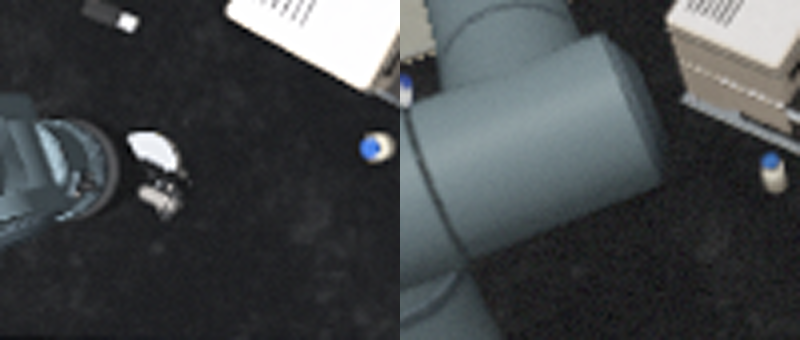

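The dish is lifted and held between the fingers: it moved in the top crop to (155,150), and the gap is steady at 54 mm. Next I'll raise it and carry it over the lane.

Emit:
apply_moves --motion '[[[0,0,-20],[0,0,0],1],[[0,0,-35],[0,0,0],1],[[0,0,-35],[0,0,0],1],[[0,0,-35],[0,0,0],1]]'

```text
clock: 7.38
eef_pos: [0.4659, 0.2642, 0.2051]
orientation: [0.235, 0.972, -0.001, -0.001]
ft_force: [0.9, 0.9, -0.5]
finger_gap: 0.0545
```

Emit:
apply_moves --motion '[[[-14,-16,0],[0,0,0],1],[[-20,-24,0],[0,0,0],1],[[-24,-28,0],[0,0,0],1],[[-24,-28,0],[0,0,0],1],[[-24,-28,0],[0,0,0],1],[[-24,-28,0],[0,0,0],1],[[-24,-28,0],[0,0,0],1],[[-20,-25,0],[0,0,0],1],[[-20,-22,0],[0,0,0],1],[[-12,-14,0],[0,0,0],1],[[0,0,0],[0,0,0],1],[[0,0,0],[0,0,0],1]]'

```text
clock: 8.38
eef_pos: [0.5397, -0.0445, 0.2041]
orientation: [0.236, 0.972, 0.0, -0.001]
ft_force: [-0.5, 0.2, -0.2]
finger_gap: 0.0546
```

Emit:
apply_moves --motion '[[[0,0,0],[0,0,0],1],[[0,0,0],[0,0,0],1]]'

```text
clock: 8.55
eef_pos: [0.5396, -0.0427, 0.2048]
orientation: [0.235, 0.972, 0.0, -0.001]
ft_force: [0.4, 0.2, -0.4]
finger_gap: 0.0543
```

```bash
python3 -c "
from h import *
st()"
```

```text
t 8.55 reader xyz [-62.7  -1.3 204.8] gap 54.3 F reader [ 0.3 -0.3 -0.4]
tool axes (cols, reader)
 [[-0.009  1.    -0.   ]
 [ 1.     0.009  0.001]
 [ 0.001 -0.    -1.   ]] 
q [-0.2   0.32 -0.07  1.18  0.    0.28] world [ 0.5396 -0.0427  0.2048]
```

Emit:
apply_moves --motion '[[[3,-4,15],[0,0,0],1],[[0,0,30],[0,0,0],1],[[0,0,35],[0,0,0],1],[[0,0,35],[0,0,0],1],[[0,0,30],[0,0,0],1],[[0,0,15],[0,0,0],1],[[0,0,8],[0,0,0],1],[[0,0,0],[0,0,0],1],[[0,0,0],[0,0,0],1],[[0,0,0],[0,0,0],1]]'

```text
clock: 9.38
eef_pos: [0.5371, -0.0459, 0.0389]
orientation: [0.235, 0.972, 0.0, 0.001]
ft_force: [0.4, 0.4, -0.8]
finger_gap: 0.0548
```

```bash
python3 -c "
from h import *
st()
im=snapshot('top');cv2.imwrite('pics/e1.png',cv2.resize(im[160:275,125:285],None,fx=5,fy=5,interpolation=cv2.INTER_CUBIC))"
```

```text
t 9.38 reader xyz [-66.6  -0.6  38.9] gap 54.8 F reader [ 0.6 -0.2 -0.8]
tool axes (cols, reader)
 [[-0.008  1.     0.001]
 [ 1.     0.008 -0.003]
 [-0.003  0.001 -1.   ]] 
q [-0.2   0.44 -0.35  0.78 -0.    0.27] world [ 0.5371 -0.0459  0.0389]
```

View pics/e1.png

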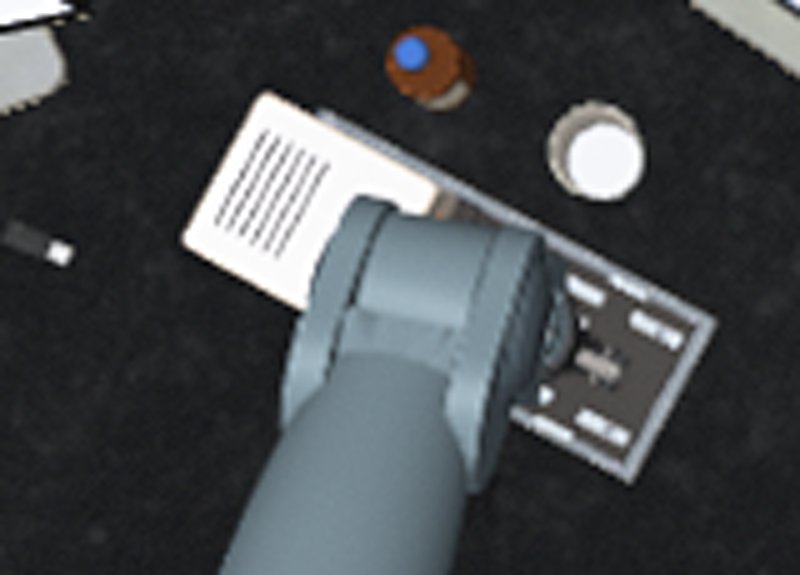

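The finger is central between the rails, at about (598,362), and the dish is mostly hidden by the wrist. I'll go down slowly on force.

Emit:
apply_moves --motion '[[[1,1,6],[0,0,0],1],[[0,0,5],[0,0,0],1],[[0,0,4],[0,0,0],1],[[0,0,2],[0,0,0],1],[[0,0,1],[0,0,0],1],[[0,0,0],[0,0,0],1],[[0,0,0],[0,0,0],1]]'

```text
clock: 10.02
eef_pos: [0.5352, -0.0447, 0.0192]
orientation: [0.235, 0.972, -0.0, -0.0]
ft_force: [0.3, -0.1, -1.2]
finger_gap: 0.0546
```

```bash
python3 -c "
from h import *
st()"
```

```text
t 10.02 reader xyz [-66.5   1.7  19.2] gap 54.6 F reader [ 0.1 -0.3 -1.2]
tool axes (cols, reader)
 [[-0.007  1.    -0.   ]
 [ 1.     0.007  0.   ]
 [ 0.    -0.    -1.   ]] 
q [-0.2   0.46 -0.38  0.73 -0.    0.27] world [ 0.5352 -0.0447  0.0192]
```

Emit:
apply_moves --motion '[[[0,0,1],[0,0,0],1],[[0,0,0],[0,0,0],1],[[0,0,0],[0,0,0],0],[[0,0,0],[0,0,0],-0.5],[[0,0,0],[0,0,0],-1],[[0,0,0],[0,0,0],-1],[[0,0,0],[0,0,0],-1],[[0,0,0],[0,0,0],-1]]'

```text
clock: 10.68
eef_pos: [0.5353, -0.0447, 0.0183]
orientation: [0.235, 0.972, -0.0, 0.0]
ft_force: [0.1, 0.9, -0.5]
finger_gap: 0.0854
```

Emit:
apply_moves --motion '[[[0,0,-10],[0,0,0],-1],[[0,0,-25],[0,0,0],-1],[[0,0,-35],[0,0,0],-1],[[0,0,-35],[0,0,0],-1],[[0,-30,-20],[0,0,0],1],[[0,-35,0],[0,0,0],1],[[0,-35,0],[0,0,0],1],[[0,-35,0],[0,0,0],1],[[0,-35,0],[0,0,0],1],[[0,0,0],[0,0,0],1],[[0,0,0],[0,0,0],1]]'

```text
clock: 11.6
eef_pos: [0.4569, -0.1973, 0.1441]
orientation: [0.237, 0.972, -0.0, 0.0]
ft_force: [-0.5, 0.2, -0.9]
finger_gap: 0.0005
```

```bash
python3 -c "
from h import *
st()
im=snapshot('top');cv2.imwrite('pics/e2.png',cv2.resize(im[160:275,125:285],None,fx=5,fy=5,interpolation=cv2.INTER_CUBIC))"
```

```text
t 11.6 reader xyz [-237.9    0.3  144.1] gap 0.5 F reader [-0.1  0.5 -0.9]
tool axes (cols, reader)
 [[-0.004  1.     0.   ]
 [ 1.     0.004 -0.001]
 [-0.001  0.    -1.   ]] 
q [-0.54  0.27 -0.31  1.    0.   -0.06] world [ 0.4569 -0.1973  0.1441]
```

View pics/e2.png

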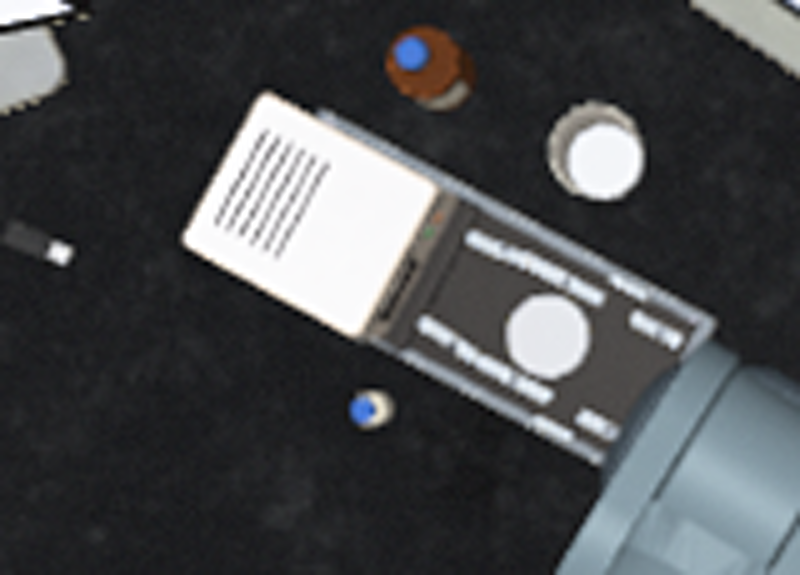

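The dish lies flat between the rails at crop (547,335), about x = -67 and y = 0. Now I'll turn the shut gripper by a quarter turn and lean it back.

Emit:
apply_moves --motion '[[[0,0,0],[0,0,0.121],1],[[0,0,0],[0,0,0.121],1],[[0,0,0],[0,0,0.121],1],[[0,0,0],[0,0,0.121],1],[[0,0,0],[0,0,0.121],1],[[0,0,0],[0,0,0.121],1],[[0,0,0],[0,0,0.121],1],[[0,0,0],[0,0,0.121],1],[[0,0,0],[0,0,0.121],1],[[0,0,0],[0,0,0.121],1],[[0,0,0],[0,0,0.121],1],[[0,0,0],[0,0,0.121],1]]'

```text
clock: 12.65
eef_pos: [0.4582, -0.1943, 0.1435]
orientation: [0.822, 0.569, 0.0, -0.0]
ft_force: [0.1, -0.9, 0.0]
finger_gap: -0.0001
```

Emit:
apply_moves --motion '[[[0,0,0],[0,0,0.121],1],[[0,0,0],[0,0.115,0],1],[[0,0,0],[0,0.115,0],1],[[0,0,0],[0,0.115,0],1],[[0,0,0],[0,0.115,0],1],[[0,0,0],[0,0.115,0],1],[[0,0,0],[0,0.115,0],1],[[0,0,0],[0,0.115,0],1],[[0,0,0],[0,0.115,0],1],[[0,0,0],[0,0,0],1],[[0,0,0],[0,0,0],1],[[0,0,0],[0,0,0],1]]'

```text
clock: 13.65
eef_pos: [0.4583, -0.1952, 0.1437]
orientation: [0.765, 0.467, 0.378, -0.23]
ft_force: [0.9, 0.8, -0.0]
finger_gap: 0.0003
```

```bash
python3 -c "
from h import *
st()
c2p=lambda p:(np.array(p,float)+.5)/5-.5+np.array([125,160])
p=np.load('p.npy');w=unproj('top',c2p([[547.5,335.5]]),.032)[0];c,s=np.cos(p[2]),np.sin(p[2]);d=(w[:2]-p[:2])*1000;print('dish',c*d[0]+s*d[1],-s*d[0]+c*d[1])"
```

```text
t 13.65 reader xyz [-235.5   -0.   143.7] gap 0.3 F reader [ 1.1 -0.5 -0. ]
tool axes (cols, reader)
 [[ 0.607  0.007  0.794]
 [ 0.005 -1.     0.005]
 [ 0.794  0.001 -0.607]] 
q [-0.99  0.61 -0.17  1.37  0.76  0.82] world [ 0.4583 -0.1952  0.1437]
dish -64.99072865012052 1.0483401876417808
```

Emit:
apply_moves --motion '[[[1,0,18],[0,0,0],1],[[1,0,30],[0,0,0],1],[[1,0,35],[0,0,0],1],[[1,0,30],[0,0,0],1],[[1,0,22],[0,0,0],1],[[1,0,11],[0,0,0],1],[[0,0,0],[0,0,0],1],[[0,0,0],[0,0,0],1],[[0,0,0],[0,0,0],1]]'

```text
clock: 14.4
eef_pos: [0.5134, -0.0899, 0.0614]
orientation: [0.765, 0.467, 0.379, -0.229]
ft_force: [0.6, -1.1, -0.8]
finger_gap: -0.0001
```

```bash
python3 -c "
from h import *
st()"
```

```text
t 14.4 reader xyz [-116.6   -0.    61.4] gap -0.1 F reader [-0.7 -1.1 -0.8]
tool axes (cols, reader)
 [[ 0.607  0.006  0.795]
 [ 0.007 -1.     0.003]
 [ 0.795  0.004 -0.607]] 
q [-0.78  0.62 -0.4   0.93  0.86  1.09] world [ 0.5134 -0.0899  0.0614]
```

Emit:
apply_moves --motion '[[[-8,0,6],[0,0,0],1],[[-8,0,6],[0,0,0],1],[[-6,0,5],[0,0,0],1],[[-3,0,2],[0,0,0],1],[[0,0,0],[0,0,0],1],[[0,0,0],[0,0,0],1],[[0,0,0],[0,0,0],1]]'

```text
clock: 14.98
eef_pos: [0.5125, -0.0896, 0.0281]
orientation: [0.765, 0.466, 0.379, -0.231]
ft_force: [-0.1, 0.3, 0.9]
finger_gap: -0.0001
```

```bash
python3 - <<'E'
from h import *
st()
im=snapshot('side');b=cv2.resize(im[160:275,160:300],None,fx=4,fy=4,interpolation=cv2.INTER_CUBIC);cv2.imwrite('pics/f1.png',b)
E
```

```text
t 14.98 reader xyz [-116.8    1.    28.1] gap -0.1 F reader [0.2 0.2 0.9]
tool axes (cols, reader)
 [[ 0.606  0.005  0.796]
 [ 0.003 -1.     0.004]
 [ 0.796 -0.    -0.606]] 
q [-0.79  0.67 -0.42  0.86  0.86  1.09] world [ 0.5125 -0.0896  0.0281]
```

View pics/f1.png

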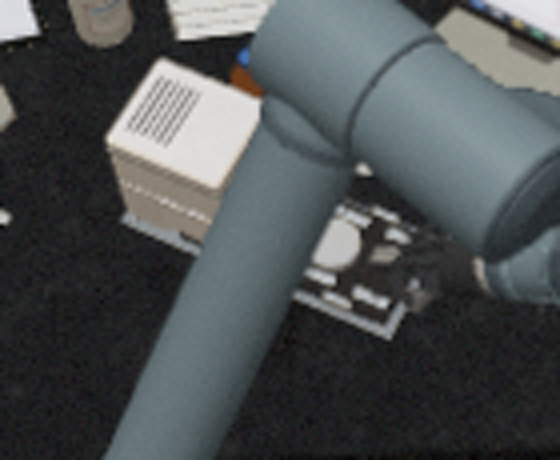

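The tip stands in the lane behind the dish (crop (385,255) against the dish at (338,245)) and touches nothing. Tool (3,0,4) is 5 mm forward. Now I'll push slowly.

Emit:
apply_moves --motion '[[[1.5,0,2],[0,0,0],1],[[1.5,0,2],[0,0,0],1],[[1.5,0,2],[0,0,0],1],[[1.5,0,2],[0,0,0],1],[[1.5,0,2],[0,0,0],1],[[1.5,0,2],[0,0,0],1],[[1.5,0,2],[0,0,0],1],[[1.5,0,2],[0,0,0],1],[[1.5,0,2],[0,0,0],1],[[1.5,0,2],[0,0,0],1],[[1.5,0,2],[0,0,0],1],[[1.5,0,2],[0,0,0],1]]'

```text
clock: 16.03
eef_pos: [0.5264, -0.0626, 0.028]
orientation: [0.765, 0.466, 0.379, -0.231]
ft_force: [-0.4, -1.2, -0.1]
finger_gap: 0.0003
```

Emit:
apply_moves --motion '[[[1.5,0,2],[0,0,0],1],[[1.5,0,2],[0,0,0],1],[[1.5,0,2],[0,0,0],1],[[1.5,0,2],[0,0,0],1],[[1.5,0,2],[0,0,0],1],[[1.5,0,2],[0,0,0],1],[[1.5,0,2],[0,0,0],1],[[1.5,0,2],[0,0,0],1],[[1.5,0,2],[0,0,0],1],[[1.5,0,2],[0,0,0],1],[[1.5,0,2],[0,0,0],1],[[1.5,0,2],[0,0,0],1]]'

```text
clock: 17.03
eef_pos: [0.5402, -0.036, 0.0278]
orientation: [0.765, 0.466, 0.379, -0.231]
ft_force: [-0.6, -0.9, 1.4]
finger_gap: -0.0003
```

```bash
python3 -c "
from h import *
st()"
```

```text
t 17.03 reader xyz [-56.4   1.2  27.8] gap -0.3 F reader [-1.1  0.1  1.4]
tool axes (cols, reader)
 [[ 0.606  0.005  0.796]
 [ 0.003 -1.     0.004]
 [ 0.796  0.    -0.606]] 
q [-0.67  0.63 -0.49  0.7   0.9   1.26] world [ 0.5402 -0.036   0.0278]
```

Emit:
apply_moves --motion '[[[1.5,0,2],[0,0,0],1],[[1.5,0,2],[0,0,0],1],[[1.5,0,2],[0,0,0],1],[[1.5,0,2],[0,0,0],1],[[1.5,0,2],[0,0,0],1],[[1.5,0,2],[0,0,0],1],[[1.5,0,2],[0,0,0],1],[[1.5,0,2],[0,0,0],1]]'

```text
clock: 17.7
eef_pos: [0.5494, -0.0182, 0.0277]
orientation: [0.765, 0.466, 0.379, -0.231]
ft_force: [-1.8, -1.7, 3.1]
finger_gap: 0.0003
```

```bash
python3 -c "
from h import *
st()"
```

```text
t 17.7 reader xyz [-36.4   1.3  27.7] gap 0.3 F reader [-2.3  0.8  3.1]
tool axes (cols, reader)
 [[ 0.606  0.005  0.796]
 [ 0.003 -1.     0.004]
 [ 0.796  0.    -0.606]] 
q [-0.63  0.62 -0.51  0.64  0.91  1.33] world [ 0.5494 -0.0182  0.0277]
```

Emit:
apply_moves --motion '[[[0.8,1,-0.6],[0,0,0],1],[[1.5,0,2],[0,0,0],1],[[1.5,0,2],[0,0,0],1],[[1.5,0,2],[0,0,0],1]]'

```text
clock: 18.03
eef_pos: [0.5535, -0.0119, 0.0284]
orientation: [0.765, 0.466, 0.379, -0.231]
ft_force: [0.5, -0.8, 0.1]
finger_gap: 0.0003
```

```bash
python3 -c "
from h import *
st()"
```

```text
t 18.03 reader xyz [-28.9   0.6  28.4] gap 0.3 F reader [-0.4 -0.8  0.1]
tool axes (cols, reader)
 [[ 0.606  0.005  0.795]
 [ 0.003 -1.     0.004]
 [ 0.795 -0.    -0.606]] 
q [-0.61  0.61 -0.51  0.62  0.91  1.35] world [ 0.5535 -0.0119  0.0284]
```

Emit:
apply_moves --motion '[[[1.2,0,1.6],[0,0,0],1],[[1.2,0,1.6],[0,0,0],1],[[1.2,0,1.6],[0,0,0],1],[[1.2,0,1.6],[0,0,0],1],[[1.2,0,1.6],[0,0,0],1],[[1.2,0,1.6],[0,0,0],1]]'

```text
clock: 18.53
eef_pos: [0.5591, -0.0013, 0.0285]
orientation: [0.765, 0.466, 0.379, -0.231]
ft_force: [0.5, -0.0, -1.0]
finger_gap: -0.0001
```

Emit:
apply_moves --motion '[[[1.2,0,1.6],[0,0,0],1],[[1.2,0,1.6],[0,0,0],1],[[1.2,0,1.6],[0,0,0],1],[[1.2,0,1.6],[0,0,0],1],[[1.2,0,1.6],[0,0,0],1],[[1.2,0,1.6],[0,0,0],1]]'

```text
clock: 19.03
eef_pos: [0.5647, 0.0093, 0.0284]
orientation: [0.765, 0.466, 0.379, -0.231]
ft_force: [-0.7, -0.3, 0.3]
finger_gap: 0.0002
```

```bash
python3 -c "
from h import *
st()"
```

```text
t 19.03 reader xyz [-4.9  0.6 28.4] gap 0.2 F reader [-0.6  0.5  0.3]
tool axes (cols, reader)
 [[ 0.606  0.005  0.796]
 [ 0.003 -1.     0.004]
 [ 0.796  0.    -0.606]] 
q [-0.56  0.6  -0.53  0.55  0.92  1.43] world [0.5647 0.0093 0.0284]
```

Emit:
apply_moves --motion '[[[0.6,0,0.8],[0,0,0],1],[[0.6,0,0.8],[0,0,0],1],[[0.6,0,0.8],[0,0,0],1],[[0.6,0,0.8],[0,0,0],1],[[0.6,0,0.8],[0,0,0],1],[[0.6,0,0.8],[0,0,0],1],[[0.6,0,0.8],[0,0,0],1],[[0.6,0,0.8],[0,0,0],1]]'

```text
clock: 19.7
eef_pos: [0.5683, 0.0163, 0.0284]
orientation: [0.765, 0.466, 0.379, -0.231]
ft_force: [-0.2, -0.6, -0.2]
finger_gap: 0.0003
```

Emit:
apply_moves --motion '[[[0.6,0,0.8],[0,0,0],1],[[0.6,0,0.8],[0,0,0],1],[[0.6,0,0.8],[0,0,0],1],[[0.6,0,0.8],[0,0,0],1]]'

```text
clock: 20.03
eef_pos: [0.5702, 0.0199, 0.0284]
orientation: [0.765, 0.466, 0.379, -0.231]
ft_force: [-0.6, -1.0, 3.4]
finger_gap: -0.0003
```

Emit:
apply_moves --motion '[[[0.6,0,0.8],[0,0,0],1],[[0.6,0,0.8],[0,0,0],1],[[0.6,0,0.8],[0,0,0],1]]'

```text
clock: 20.28
eef_pos: [0.5718, 0.0225, 0.0286]
orientation: [0.765, 0.466, 0.38, -0.231]
ft_force: [-0.6, -1.4, 2.6]
finger_gap: 0.0002
```

```bash
python3 -c "
from h import *
st()"
```

```text
t 20.28 reader xyz [10.   0.3 28.6] gap 0.2 F reader [-1.6 -0.1  2.6]
tool axes (cols, reader)
 [[ 0.605  0.005  0.796]
 [ 0.004 -1.     0.004]
 [ 0.796  0.001 -0.605]] 
q [-0.53  0.59 -0.55  0.5   0.92  1.48] world [0.5718 0.0225 0.0286]
```

Emit:
apply_moves --motion '[[[0.8,0,-0.6],[0,0,0],1],[[0,0,0],[0,0,0],1]]'

```text
clock: 20.45
eef_pos: [0.5712, 0.0227, 0.0291]
orientation: [0.765, 0.466, 0.379, -0.231]
ft_force: [0.5, 0.5, 0.3]
finger_gap: 0.0001
```

Emit:
apply_moves --motion '[[[0.6,0,0.8],[0,0,0],1],[[0,0,0],[0,0,0],1]]'

```text
clock: 20.62
eef_pos: [0.5717, 0.0236, 0.029]
orientation: [0.765, 0.466, 0.379, -0.231]
ft_force: [-0.2, 0.6, 0.2]
finger_gap: 0.0004
```

```bash
python3 -c "
from h import *
st()"
```

```text
t 20.62 reader xyz [11.  1. 29.] gap 0.4 F reader [0.4 0.4 0.2]
tool axes (cols, reader)
 [[ 0.606  0.005  0.795]
 [ 0.003 -1.     0.005]
 [ 0.795 -0.    -0.606]] 
q [-0.53  0.59 -0.55  0.5   0.92  1.48] world [0.5717 0.0236 0.029 ]
```

Emit:
apply_moves --motion '[[[0.6,0,0.8],[0,0,0],1],[[0.6,0,0.8],[0,0,0],1]]'

```text
clock: 20.78
eef_pos: [0.5728, 0.0252, 0.0291]
orientation: [0.765, 0.466, 0.379, -0.231]
ft_force: [-0.2, -0.1, -0.9]
finger_gap: -0.0005
```

Emit:
apply_moves --motion '[[[0.6,0,0.8],[0,0,0],1],[[0.6,0,0.8],[0,0,0],1]]'

```text
clock: 20.95
eef_pos: [0.5737, 0.0271, 0.0292]
orientation: [0.765, 0.466, 0.379, -0.231]
ft_force: [0.0, 0.1, 0.9]
finger_gap: 0.0001
```

```bash
python3 -c "
from h import *
st()"
```

```text
t 20.95 reader xyz [15.   0.8 29.2] gap 0.1 F reader [0.1 0.  0.9]
tool axes (cols, reader)
 [[ 0.606  0.005  0.796]
 [ 0.003 -1.     0.004]
 [ 0.796 -0.    -0.606]] 
q [-0.52  0.59 -0.55  0.49  0.92  1.49] world [0.5737 0.0271 0.0292]
```

Still no rim contact, so I'll keep on in 1–2 mm steps.

Emit:
apply_moves --motion '[[[0.6,0,0.8],[0,0,0],1],[[0.6,0,0.8],[0,0,0],1]]'

```text
clock: 21.12
eef_pos: [0.5747, 0.0288, 0.0292]
orientation: [0.765, 0.466, 0.379, -0.231]
ft_force: [-0.8, -1.8, -0.4]
finger_gap: 0.0001
```

Emit:
apply_moves --motion '[[[0.6,0,0.8],[0,0,0],1],[[0,0,0],[0,0,0],1]]'

```text
clock: 21.28
eef_pos: [0.5752, 0.0297, 0.0293]
orientation: [0.765, 0.466, 0.379, -0.231]
ft_force: [0.4, 0.1, 0.5]
finger_gap: -0.0001
```

```bash
python3 -c "
from h import *
st()"
```

```text
t 21.28 reader xyz [18.   0.7 29.3] gap -0.1 F reader [ 0.3 -0.3  0.5]
tool axes (cols, reader)
 [[ 0.606  0.005  0.796]
 [ 0.003 -1.     0.004]
 [ 0.796  0.    -0.606]] 
q [-0.52  0.59 -0.55  0.48  0.92  1.5 ] world [0.5752 0.0297 0.0293]
```

Emit:
apply_moves --motion '[[[0.6,0,0.8],[0,0,0],1],[[0,0,0],[0,0,0],1]]'

```text
clock: 21.45
eef_pos: [0.5756, 0.0306, 0.0292]
orientation: [0.765, 0.466, 0.379, -0.231]
ft_force: [-0.1, -0.5, 0.2]
finger_gap: 0.0
```

Emit:
apply_moves --motion '[[[0.6,0,0.8],[0,0,0],1],[[0,0,0],[0,0,0],1]]'

```text
clock: 21.62
eef_pos: [0.5761, 0.0314, 0.0292]
orientation: [0.765, 0.466, 0.379, -0.231]
ft_force: [0.5, -0.2, -0.0]
finger_gap: -0.0003
```

Emit:
apply_moves --motion '[[[0.6,0,0.8],[0,0,0],1],[[0,0,0],[0,0,0],1]]'

```text
clock: 21.78
eef_pos: [0.5765, 0.0323, 0.0292]
orientation: [0.765, 0.466, 0.379, -0.231]
ft_force: [-0.6, -0.0, 0.2]
finger_gap: 0.0003
```

Emit:
apply_moves --motion '[[[0.6,0,0.8],[0,0,0],1],[[0,0,0],[0,0,0],1]]'

```text
clock: 21.95
eef_pos: [0.577, 0.0331, 0.0292]
orientation: [0.765, 0.466, 0.379, -0.231]
ft_force: [-0.0, -0.7, -0.2]
finger_gap: -0.0002
```

Emit:
apply_moves --motion '[[[0.6,0,0.8],[0,0,0],1],[[0,0,0],[0,0,0],1]]'

```text
clock: 22.12
eef_pos: [0.5774, 0.0335, 0.029]
orientation: [0.766, 0.466, 0.379, -0.23]
ft_force: [-2.8, -4.2, 1.0]
finger_gap: -0.0003
```

Emit:
apply_moves --motion '[[[0.6,0,0.8],[0,0,0],1],[[0,0,0],[0,0,0],1]]'

```text
clock: 22.28
eef_pos: [0.5777, 0.0338, 0.0289]
orientation: [0.766, 0.466, 0.378, -0.23]
ft_force: [-6.3, -8.8, 4.2]
finger_gap: 0.0004
```

```bash
python3 -c "
from h import *
st()"
```

```text
t 22.28 reader xyz [22.8  0.4 28.9] gap 0.4 F reader [-10.7   1.5   4.2]
tool axes (cols, reader)
 [[ 0.608  0.004  0.794]
 [ 0.002 -1.     0.003]
 [ 0.794  0.    -0.608]] 
q [-0.51  0.59 -0.56  0.47  0.92  1.52] world [0.5777 0.0338 0.0289]
```

The force rose from about 0 to 10 N within 2 mm at tip x ≈ 22. That is a hard stop matching the dish seated against the rim, with the pocket at about x = 47, inside 40–56. Backing out now.

Emit:
apply_moves --motion '[[[-0.6,0,-0.8],[0,0,0],1],[[-1.2,0,-1.6],[0,0,0],1],[[-3,0,-4],[0,0,0],1],[[-6,0,-8],[0,0,0],1],[[-9,0,-12],[0,0,0],1],[[-15,0,-20],[0,0,0],1],[[-15,0,-20],[0,0,0],1],[[-15,0,-20],[0,0,0],1],[[-10,0,-30],[0,0,0],1],[[0,0,-35],[0,0,0],1],[[0,0,-35],[0,0,0],1],[[0,0,-20],[0,0,0],1]]'

```text
clock: 23.28
eef_pos: [0.4814, -0.1542, 0.0965]
orientation: [0.766, 0.465, 0.38, -0.23]
ft_force: [1.6, -0.7, 1.0]
finger_gap: 0.0
```

Emit:
apply_moves --motion '[[[0,0,-20],[0,-0.115,0],-0.2],[[0,0,0],[0,-0.115,0],-0.2],[[0,0,0],[0,-0.115,0],-0.2],[[0,0,0],[0,-0.115,0],-0.2],[[0,0,0],[0,-0.115,0],-0.2],[[0,0,0],[0,-0.115,0],-0.2],[[0,0,0],[0,-0.115,0],-0.2],[[0,0,0],[0,-0.115,0],-0.2],[[0,0,0],[0,0,0],-0.2],[[0,0,0],[0,0,0],-0.2]]'

```text
clock: 24.12
eef_pos: [0.4747, -0.1637, 0.1068]
orientation: [0.853, 0.522, 0.001, -0.001]
ft_force: [-0.6, -0.6, -0.3]
finger_gap: 0.0512
```

```bash
python3 - <<'E'
from h import *
st()
im=snapshot('top');cv2.imwrite('pics/g1.png',cv2.resize(im[160:290,125:345],None,fx=3.6,fy=3.6,interpolation=cv2.INTER_CUBIC))
hsv=cv2.cvtColor(im,cv2.COLOR_BGR2HSV);y=cv2.inRange(hsv,(20,110,110),(35,255,255))
for c in cv2.findContours(y,0,1)[0]:
    if cv2.contourArea(c)>40: print(cv2.boundingRect(c))
E
```

```text
t 24.12 reader xyz [-1.999e+02  1.000e-01  1.068e+02] gap 51.2 F reader [-0.8  0.3 -0.3]
tool axes (cols, reader)
 [[ 1.     0.009  0.002]
 [ 0.009 -1.     0.001]
 [ 0.002 -0.001 -1.   ]] 
q [-0.46  0.31 -0.35  0.91  0.    1.58] world [ 0.4747 -0.1637  0.1068]
(425, 249, 20, 39)
(305, 246, 28, 14)
```

View pics/g1.png

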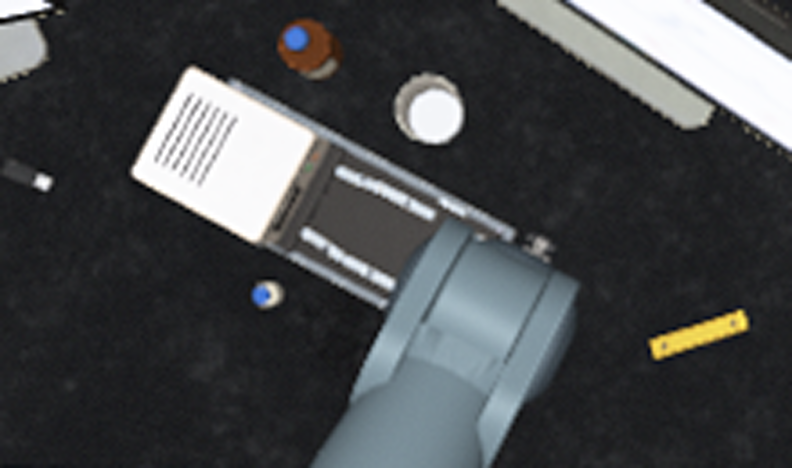

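The dish is out of sight under the head, and the vial, beaker and bottle are unmoved. The bar meant is at crop (699,334), about 96 mm long. Going to it.

Emit:
apply_moves --motion '[[[0,0,0],[0,0,-0.115],-0.2],[[0,0,0],[0,0,-0.115],-0.2],[[0,0,0],[0,0,-0.115],-0.2],[[0,0,0],[0,0,-0.115],-0.2],[[0,0,0],[0,0,-0.115],-0.2],[[0,0,0],[0,0,-0.115],-0.2],[[0,0,0],[0,0,-0.115],-0.2]]'

```text
clock: 24.75
eef_pos: [0.4732, -0.1667, 0.1062]
orientation: [0.581, 0.814, 0.001, -0.001]
ft_force: [0.7, 0.1, -0.2]
finger_gap: 0.0517
```

Emit:
apply_moves --motion '[[[-20,-10,0],[0,0,0],-0.2],[[-32,-17,0],[0,0,0],-0.2],[[-32,-17,0],[0,0,0],-0.2],[[-32,-17,0],[0,0,0],-0.2],[[-26,-13,0],[0,0,0],-0.2],[[-18,-9,0],[0,0,0],-0.2],[[0,0,15],[0,0,0],-0.2],[[0,0,20],[0,0,0],-0.2],[[0,0,15],[0,0,0],-0.2],[[0,0,0],[0,0,0],-0.2],[[0,0,0],[0,0,0],-0.2],[[0,0,0],[0,0,0],-0.2]]'

```text
clock: 25.75
eef_pos: [0.4469, -0.3445, 0.0573]
orientation: [0.583, 0.813, 0.0, 0.0]
ft_force: [-0.0, -0.2, 0.5]
finger_gap: 0.0512
```

```bash
cat >> h.py <<'E'
def to(x,y):
    s=sense();M=R.from_quat(s['orientation']).as_matrix();d=np.array([x,y,0])-s['eef_pos']*[1,1,0]
    print('tool shift mm',(M.T@d*1000).round(1),'z',s['eef_pos'][2].round(4),'tool y angle',np.degrees(np.arctan2(M[1,1],M[0,1])).round(2),'tilt',M[:2,2].round(3))
E
python3 -c "
from h import *
st();to(.4473,-.3415)"
```

```text
t 25.75 reader xyz [-373.   -59.1   57.3] gap 51.2 F reader [-0.2 -0.1  0.5]
tool axes (cols, reader)
 [[ 0.691  0.723  0.001]
 [ 0.723 -0.691 -0.   ]
 [ 0.     0.001 -1.   ]] 
q [-0.77  0.47 -0.25  0.85  0.    0.47] world [ 0.4469 -0.3445  0.0573]
tool shift mm [2.7 1.4 0. ] z 0.0573 tool y angle 18.7 tilt [0. 0.]
```

Emit:
apply_moves --motion '[[[3,1,15],[0,0,0],-0.2],[[0,0,20],[0,0,0],-0.2],[[0,0,12],[0,0,0],-0.2],[[0,0,5],[0,0,0],-0.2],[[0,0,3],[0,0,0],-0.2],[[0,0,0],[0,0,0],-0.2],[[0,0,0],[0,0,0],0.5],[[0,0,0],[0,0,0],1],[[0,0,0],[0,0,0],1],[[0,0,0],[0,0,0],1],[[0,0,0],[0,0,0],1],[[0,0,0],[0,0,0],1]]' --squeeze 40

```text
clock: 26.75
eef_pos: [0.448, -0.3412, 0.003]
orientation: [0.582, 0.813, -0.0, 0.001]
ft_force: [-0.9, 0.0, 5.5]
finger_gap: 0.0164
```

```bash
python3 -c "
from h import *
st()"
```

```text
t 26.75 reader xyz [-369.6  -58.6    3. ] gap 16.4 F reader [-0.4  0.8  5.5]
tool axes (cols, reader)
 [[ 0.689  0.724 -0.001]
 [ 0.724 -0.689 -0.002]
 [-0.002  0.001 -1.   ]] 
q [-0.76  0.52 -0.32  0.72 -0.    0.48] world [ 0.448  -0.3412  0.003 ]
```

Emit:
apply_moves --motion '[[[0,0,-5],[0,0,0],1],[[0,0,-15],[0,0,0],1],[[0,0,-25],[0,0,0],1],[[0,0,-25],[0,0,0],1],[[0,0,-10],[0,0,-0.109],1],[[0,0,0],[0,0,-0.109],1],[[0,0,0],[0,0,-0.109],1],[[0,0,0],[0,0,-0.109],1],[[0,0,0],[0,0,-0.109],1],[[0,0,0],[0,0,-0.109],1],[[0,0,0],[0,0,-0.109],1],[[0,0,0],[0,0,0],1]]'

```text
clock: 27.75
eef_pos: [0.4471, -0.3401, 0.0818]
orientation: [0.237, 0.972, 0.0, -0.0]
ft_force: [0.1, 0.0, -1.3]
finger_gap: 0.0164
```

Emit:
apply_moves --motion '[[[0,0,0],[0,0,0],1],[[0,0,0],[0,0,0],1]]'

```text
clock: 27.92
eef_pos: [0.4472, -0.3403, 0.0818]
orientation: [0.239, 0.971, 0.0, -0.0]
ft_force: [-0.4, -0.6, -1.1]
finger_gap: 0.0165
```

```bash
python3 -c "
from h import *
st();to(.5211,-.0752)"
```

```text
t 27.92 reader xyz [-369.1  -57.5   81.8] gap 16.5 F reader [-0.7  0.1 -1.1]
tool axes (cols, reader)
 [[-0.  1.  0.]
 [ 1.  0.  0.]
 [ 0.  0. -1.]] 
q [-0.76  0.44 -0.23  0.91  0.   -0.28] world [ 0.4472 -0.3403  0.0818]
tool shift mm [ 57.4 269.1   0. ] z 0.0818 tool y angle 62.38 tilt [-0.  0.]
```

Emit:
apply_moves --motion '[[[4,20,0],[0,0,0],1],[[7,32,0],[0,0,0],1],[[8,36,0],[0,0,0],1],[[8,38,0],[0,0,0],1],[[8,38,0],[0,0,0],1],[[8,36,0],[0,0,0],1],[[6,32,0],[0,0,0],1],[[5,22,0],[0,0,0],1],[[3,12,0],[0,0,0],1],[[0,0,0],[0,0,0],1],[[0,0,0],[0,0,0],1],[[0,0,0],[0,0,0],1]]'

```text
clock: 28.92
eef_pos: [0.5194, -0.0792, 0.0818]
orientation: [0.238, 0.971, -0.0, -0.0]
ft_force: [0.4, 0.6, -0.2]
finger_gap: 0.0163
```

```bash
python3 -c "
from h import *
st();to(.5211,-.0752)"
```

```text
t 28.92 reader xyz [-104.4   -0.3   81.8] gap 16.3 F reader [ 0.7 -0.1 -0.2]
tool axes (cols, reader)
 [[-0.001  1.    -0.001]
 [ 1.     0.001 -0.   ]
 [-0.    -0.001 -1.   ]] 
q [-0.27  0.37 -0.33  0.87 -0.    0.21] world [ 0.5194 -0.0792  0.0818]
tool shift mm [ 0.3  4.3 -0. ] z 0.0818 tool y angle 62.42 tilt [-0.    -0.001]
```

Emit:
apply_moves --motion '[[[0,4,15],[0,0,0],1],[[0,0,20],[0,0,0],1],[[0,0,10],[0,0,0],1],[[0,0,0],[0,0,0],1],[[0,0,0],[0,0,0],1],[[0,0,0],[0,0,0],1]]'

```text
clock: 29.42
eef_pos: [0.5217, -0.0753, 0.0375]
orientation: [0.238, 0.971, -0.0, 0.0]
ft_force: [-0.4, 0.2, -1.3]
finger_gap: 0.0165
```

```bash
python3 - <<'E'
from h import *
st()
p=np.load('p.npy');z=sense()['eef_pos'][2]*1000-3
im=snapshot('top');v=cv2.resize(im[190:265,200:290],None,fx=8,fy=8,interpolation=cv2.INTER_CUBIC)
hsv=cv2.cvtColor(im,cv2.COLOR_BGR2HSV);m=cv2.inRange(hsv,(18,100,90),(38,255,255))
ys,xs=np.nonzero(m[190:265,200:290]);W=unproj('top',np.c_[xs+200,ys+190],(z+10)/1000)
c,s=np.cos(p[2]),np.sin(p[2]);d=(W[:,:2]-p[:2])*1000;X=c*d[:,0]+s*d[:,1];Y=-s*d[:,0]+c*d[:,1]
for lo,hi in((-70,-25),(25,70)):
    k=(Y>lo)&(Y<hi)
    if k.any(): print(k.sum(),'x mean',X[k].mean(),'y ext',Y[k].min(),Y[k].max())
def box(pts,col):
    q=((proj('top',T(p,np.array(pts,float)))-[200,190]+.5)*8-.5).astype(int);cv2.polylines(v,[q.reshape(-1,1,2)],True,col,1)
box([[-112,-53,26],[-88,-53,26],[-88,53,26],[-112,53,26]],(255,255,0))
box([[a,b,z+10] for a,b in((-109,-48),(-91,-48),(-91,48),(-109,48))],(0,0,255))
cv2.imwrite('pics/h1.png',v)
E
```

```text
t 29.42 reader xyz [-99.9  -0.7  37.5] gap 16.5 F reader [-0.   0.5 -1.3]
tool axes (cols, reader)
 [[-0.001  1.    -0.   ]
 [ 1.     0.001 -0.001]
 [-0.001 -0.    -1.   ]] 
q [-0.26  0.42 -0.38  0.76 -0.    0.22] world [ 0.5217 -0.0753  0.0375]
13 x mean -105.88541014764603 y ext -50.420891591136254 -31.859064599878998
```

View pics/h1.png

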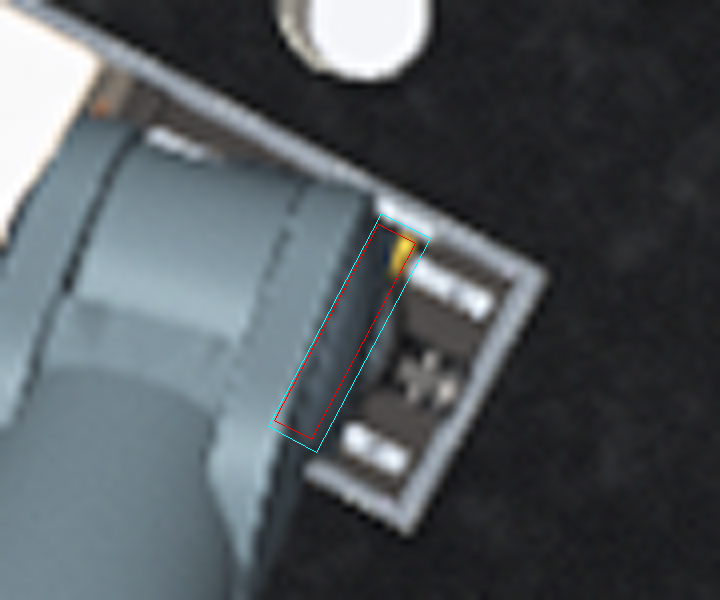

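The bar's end (yellow, crop (405,250)) lies just inside the slot outline, with its right edge on the expected line. I'll lower on force.

Emit:
apply_moves --motion '[[[1.5,0,4],[0,0,0],1],[[0,0,3],[0,0,0],1],[[0,0,2],[0,0,0],1],[[0,0,2],[0,0,0],1],[[0,0,1],[0,0,0],1],[[0,0,0],[0,0,0],1]]'

```text
clock: 29.97
eef_pos: [0.5198, -0.0738, 0.0245]
orientation: [0.238, 0.971, -0.0, -0.0]
ft_force: [-0.3, -0.9, -0.7]
finger_gap: 0.0165
```

Emit:
apply_moves --motion '[[[0,0,2],[0,0,0],1],[[0,0,1],[0,0,0],1],[[0,0,0],[0,0,0],1]]'

```text
clock: 30.22
eef_pos: [0.5199, -0.0739, 0.0216]
orientation: [0.238, 0.971, -0.0, -0.0]
ft_force: [-0.2, -0.0, -0.5]
finger_gap: 0.0163
```

```bash
python3 -c "
from h import *
st()"
```

```text
t 30.22 reader xyz [-99.4   1.6  21.6] gap 16.3 F reader [-0.1  0.1 -0.5]
tool axes (cols, reader)
 [[-0.002  1.    -0.   ]
 [ 1.     0.002  0.   ]
 [ 0.    -0.    -1.   ]] 
q [-0.26  0.44 -0.41  0.72 -0.    0.22] world [ 0.5199 -0.0739  0.0216]
```

Emit:
apply_moves --motion '[[[0,0,0.7],[0,0,0],1],[[0,0,0],[0,0,0],1],[[0,0,0],[0,0,0],1]]'

```text
clock: 30.47
eef_pos: [0.5201, -0.0739, 0.0211]
orientation: [0.238, 0.971, -0.0, 0.0]
ft_force: [-0.2, -0.1, -0.7]
finger_gap: 0.0164
```

Emit:
apply_moves --motion '[[[0,0,0],[0,0,0],0.4],[[0,0,0],[0,0,0],0.2],[[0,0,0],[0,0,0],0],[[0,0,0],[0,0,0],0],[[0,0,0],[0,0,0],0]]'

```text
clock: 30.88
eef_pos: [0.5201, -0.0739, 0.0212]
orientation: [0.238, 0.971, -0.0, 0.0]
ft_force: [0.1, 0.1, 0.1]
finger_gap: 0.0424
```

Emit:
apply_moves --motion '[[[0,0,-8],[0,0,0],0],[[0,0,-20],[0,0,0],0],[[0,0,-35],[0,0,0],0],[[0,0,-35],[0,0,0],0],[[0,-30,-20],[0,0,0],0],[[0,-40,0],[0,0,0],0],[[0,-40,0],[0,0,0],0],[[0,-40,0],[0,0,0],0],[[0,-40,0],[0,0,0],0],[[0,-40,0],[0,0,0],0],[[0,-40,0],[0,0,0],0],[[0,0,0],[0,0,0],0]]'

```text
clock: 31.88
eef_pos: [0.3929, -0.3197, 0.1402]
orientation: [0.242, 0.97, -0.002, 0.001]
ft_force: [-0.2, -0.3, -0.2]
finger_gap: 0.0426
```

```bash
python3 - <<'E'
from h import *
st()
p=np.load('p.npy')
im=snapshot('top');v=cv2.resize(im[160:265,130:290],None,fx=5,fy=5,interpolation=cv2.INTER_CUBIC)
hsv=cv2.cvtColor(im,cv2.COLOR_BGR2HSV);m=cv2.inRange(hsv,(18,100,90),(38,255,255))
ys,xs=np.nonzero(m[190:265,200:290]);W=unproj('top',np.c_[xs+200,ys+190],.028)
c,s=np.cos(p[2]),np.sin(p[2]);d=(W[:,:2]-p[:2])*1000;X=np.c_[c*d[:,0]+s*d[:,1],-s*d[:,0]+c*d[:,1]]
print(len(X),X.mean(0),cv2.minAreaRect(X.astype(np.float32)))
cv2.imwrite('pics/i1.png',v)
E
```

```text
t 31.88 reader xyz [-3.761e+02  1.000e-01  1.402e+02] gap 42.6 F reader [-0.3  0.1 -0.2]
tool axes (cols, reader)
 [[ 0.006  1.    -0.004]
 [ 1.    -0.006 -0.002]
 [-0.002 -0.004 -1.   ]] 
q [-0.81  0.29 -0.29  0.99 -0.   -0.32] world [ 0.3929 -0.3197  0.1402]
175 [-98.40976102   0.85128428] ((-98.45952606201172, 0.6390800476074219), (21.624439239501953, 98.83572387695312), 0.24467559158802032)
```

View pics/i1.png

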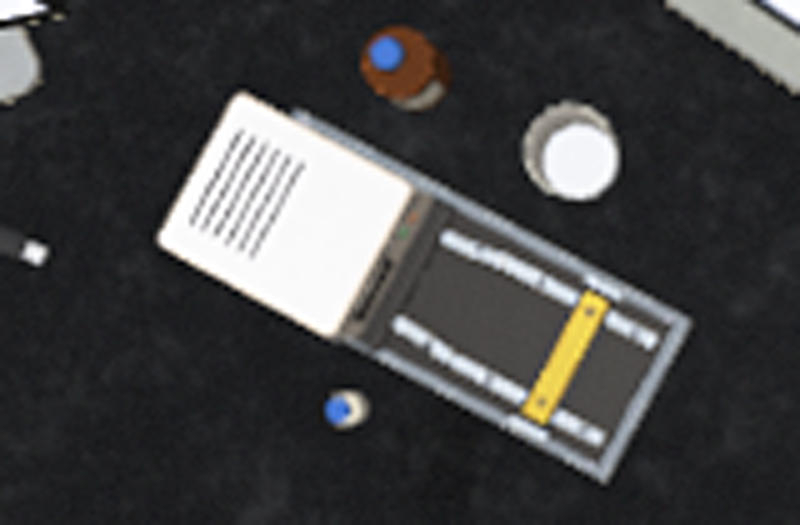

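The bar lies square in the slot between the end stops, at crop (565,357). It measures x = -98.5 and y = 0.6, turned 0.2°, inside the play. The bystanders are unchanged, so I'm handing in.

```bash
python3 -c "
from h import *
print(close_job())"
```

```text
the job is handed in; nothing more can be done
None
```

The job is handed in at about 32 s of the 67 s allowed, with no verdict reported. The dish is under the head and, by feel, in the pocket. The gate bar lies in its slot.

- **Dish:** I set it down flat in the lane at about x = -65 and let go. I then pushed it slowly under the visor with the shut gripper leaning back about 53°. Contact force stayed near zero, then rose to about 10.7 N within 2 mm at tip x ≈ 23, and I backed off at once. That stop fits a dropped dish bearing on the rim, with the pocket at about x = 47.
- **Stage plate:** the peak push was only about 0.7 N over the 10 N it holds to, so it may have moved by about 0.4 mm at most before springing back.
- **Gate bar:** in the last picture it lies at x = -98.5, y = 0.6 mm, turned 0.2°. That is inside the 3 mm and 5 mm play. It was released about 8 mm below the rail tops with no contact force, and the robot was left clear of everything.
- **Bystanders:** the bottle, beaker and vial stand where they were in the last top picture.

**Not confirmed:**
- The head hides the dish, so its seating rests on the force signature alone.
- I felt no separate force change at the moment of the drop.
- Brief upward forces of about 3 N at tip x ≈ -36 and 8–10 mm cleared when I raised the tip 1 mm. I took them for the tip rubbing the floor or the dish tipping.

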